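# Tap-centre an upturned bowl on the banding wheel

### The job

The upturned bowl sits off-centre on the banding wheel. With the fingertips, nudge it gently from the side, along the wheel head, until it is centred on the wheel's rings so that its foot can be trimmed; do not lift, tip or pinch it, and leave the cups, the water pot and the trimming tool where they are. Finish with the fingers clear of the bowl and the wheel, and both at rest.

Things in the scene. Friction and masses are not known exactly. Their poses are not given: they have to be found in the camera images.
- bowl: leather-hard grey clay bowl standing upside down on the wheel head, loose, 0.25 to 0.5 kg. Round: 124 mm across at the rim (below), side nearly upright for the lowest 18 mm (121 to 124 mm across there), then curving in to a foot ring 63 mm across on top; 56 mm tall. Too wide to be gripped across the rim. Origin: centre of the rim's circle, at the level of the wheel head; z up, x and y of no meaning
- bowl_foot (a point): centre of the bowl's foot ring, 55 mm above the bowl's origin on the bowl's axis; not to be gripped
- wheel_centre (a point): centre of the banding wheel at the top face of its head, where the bowl's origin belongs. The wheel is fixed to the bench; its head is a flat aluminium disc 280 mm across, 11 mm thick, top face 95 mm above the bench, with dark concentric ring lines at radii of 30, 50, 70, 90, 110 and 130 mm (a centred bowl lies 8 mm inside the 70 mm ring all round). A dark iron foot 170 mm across and a column stand under it
- wheel_head (a joint): turn of the wheel head about its upright axis, rad, counter-clockwise from above; it turns either way without stops against a slight bearing drag of 0.04 N m, so a push past the side of the axis may turn it with the bowl; how far it has turned does not matter
- cup_a: bystander: pale clay cup, 68 mm across, 78 mm tall, on a ware board (plywood, 300 x 150 x 12 mm) on the robot's left; origin under its base
- cup_b: bystander: the second such cup on the same board; origin under its base
- water_pot: bystander: blue glazed water bowl, 96 mm across, 60 mm tall, on the bench on the robot's right; origin under its base
- trim_tool: bystander: loop trimming tool, wooden handle 18 mm thick, 205 mm long in all, 20 mm high, lying on the bench on the right; origin under the middle of its length; x along the tool towards the loop

How it is judged:
By the outcome, as a careful person would: the job done as asked, in the order asked, and still so for the second after the job is handed in, with the robot touching nothing.
It also fails if it takes over 48 s, if anything falls off the work surface, if the arm or the gripper's body presses on something with over 40 N, if the wrist force passes 120 N, or if a joint passes its speed limit or range.

### The arm

A 7-joint arm with a two-finger parallel gripper is mounted at the origin on the work surface. World frame = base frame: x ahead of the robot, y to its left, z up, the work surface at z = 0. Lengths are in m, angles in rad, forces in N, time in s.
With the tool pointing down it reaches from about 0.425 to 0.875 m from the base axis. Payload 9.9 kg.
Tool frame: the origin (TCP) lies midway between the tips of the shut fingers; the grasp point (between the pads) lies 19 mm behind it; x points along the fingers, z is the direction in which the jaws open and shut, and the axes are right-handed (so a half turn about x gives the same grasp; the last joint's range is limited). The gripper opens to 85 mm and grips with 20 to 120 N. Pads are 22 mm wide; open, the fingers measure 114 mm over their backs; the gripper's body (76 mm by 85 mm) begins 54 mm behind the grasp point. The pads swing forward as they close: fully open they stand 13 mm farther back than shut.
Start: joints at [1.183, 0.576, 0.025, 1.437, -0.015, 1.129, -0.057], TCP at [0.202, -0.644, 0.201] pointing down, gripper open.
Joint ranges: [-2.76, 2.76], [-0.34, 2.15], [-1.52, 1.57], [0.19, 2.46], [-1.09, 4.23], [0.17, 1.99], [-2.82, 2.82]. Speed limits (rad/s): [2.22, 2.22, 3.01, 3.01, 3.14, 3.14, 3.14].

### API

Orientations are given as a 3x3 rotation matrix whose columns are the frame's x, y, z axes.
In Python, from bench import sensors, vision, workorder gives the robot as it stands. The module is installed in compiled form; this text tells all that it offers.
- The arm moves only by the shell command python3 -m inch 'ROWS' [OPENING] [FORCE]. ROWS is JSON, a list of rows, each a list of 2 entries, a list of its own where there are three numbers: the shift along the tool's x, y, z in mm, then the turn, a rotation vector about the tool's x, y, z in degrees. A call has 1 to 12 rows; each row is the pose to reach, as a shift and turn from the pose commanded when the call began, along the tool's axes at that moment; what a row does not reach only later rows make up. A row lasts 1/10 s, in which the tool goes at most 50 mm and 8.59 degrees, less where a joint would pass 70% of its speed; a pose out of reach is approached as far as the arm can. A call with a gripper value outside its range is refused whole. OPENING is the opening, from 0 (shut) to 1 (fully open), set as the call begins (- or left out, the last holds). The fingers move at their own pace and stop on an object; FORCE is the grip in N (left out, the last holds). Time passes only in rows, so rows that repeat a pose let the fingers close. It gives the time, the measured TCP pose, the force and the opening at its end, in the units of the state.
- sensors.sense(): the state, without advancing time (a new reading comes with each control period).
- vision.get_image(name): name is "side" or "top"; returns a dict with "pixels" (480x640x3 uint8, blue, green, red), "range_z" (480x640 float32, m along the optical axis (not along the pixel's ray), 0 where there is no reading), "fx", "fy", "cx", "cy" (pixels), "T" (4x4, takes a point from camera to world coordinates). Camera axes: x right, y down, z forward; pixel columns grow to the right and rows downward; lengths in m; the calibration is good to about 2 mm. A picture is of the moment at which its call begins.
- workorder.close_job(): hands the job in, once; it reports no verdict.
Trained networks look in the newest picture that a camera, given by its name, has taken for a name from the list of things; names that differ only in an ending like _2 or _b are one class to them, and where a whole thing is asked for, a point or a joint stands for the part that bears it (a point fixed in the world has none). Each returns a list of dicts, best first, with "score" (0 to 1); they miss things now and then, are a little off and sometimes report something else, mostly with a low value. They report only what shows in the picture. A call takes as long as a camera call.
- vision.boxes_of(camera, query): "centre" ([x, y, z] in m, in world coordinates, good to about 4 mm: the middle of the surface that is visible of it).
- vision.trace(camera, query): "pixels" (480x640 bool, what is visible of it).
- vision.landmark_of(camera, query): "centre" ([x, y, z] in m, in world coordinates, good to about 4 mm: a listed point, or the origin of a listed thing).
The state is a dict: "clock": time; "qpos": joint angles; "qvel": joint speeds; "tau": joint torques, N m; "ee_pos": TCP position; "eef_rot": TCP orientation; "force": force on the tool from outside, world axes, zero at the start; "wrist_torque": the same for the moment, N m; "grip_width": opening from 0.0 (shut) to 1.0 (fully open).
Only numpy, scipy, OpenCV 4.12 (cv2) and the standard library are available. Lean on these libraries where they do the work, as an engineer would, in place of code of your own. Each camera call takes 0.05 s, during which the arm holds its last target.

## Working session

There is one attempt and no reset: what is moved stays moved. The work goes in short steps, Python scripts to look and compute and a shell command to move; the robot and the scene stay as the last step left them, time stands still between calls to the robot, and variables do not carry over. Pictures are saved under pics/ and viewed, and the job is handed in when it is done.

```bash
mkdir -p pics; python3 - <<'E'
from bench import sensors, vision
import cv2, numpy as np
s=sensors.sense(); print(s['clock'],s['ee_pos'],np.round(s['eef_rot'],3).tolist(),s['force'],s['grip_width'])
for n in ['top','side']:
    im=vision.get_image(n); cv2.imwrite(f'pics/{n}0.png',im['pixels'])
    print(n,im['fx'],im['cx'],np.round(im['T'],3).tolist())
    for q in ['bowl','bowl_foot','wheel_centre']:
        print(q,[(np.round(d['centre'],4).tolist(),round(d['score'],2)) for d in vision.landmark_of(n,q)][:2])
E
```

```text
0.0 [ 0.20175079 -0.64359619  0.20035349] [[-0.001, 0.954, 0.299], [0.002, 0.299, -0.954], [-1.0, -0.0, -0.002]] [-0.33187242  0.16799558 -0.12401058] 1.0023575304498835
top 439.70991870142956 321.8519329868305 [[0.023, -0.981, 0.195, 0.307], [-1.0, -0.023, 0.001, 0.004], [0.003, -0.195, -0.981, 1.202], [0.0, 0.0, 0.0, 1.0]]
bowl [([0.6011, 0.0382, 0.0924], 0.85)]
bowl_foot [([0.6082, 0.0439, 0.1496], 0.66)]
wheel_centre [([0.5674, 0.0074, 0.0935], 0.91)]
side 467.2853971976217 314.8559907157531 [[-0.946, -0.186, 0.265, 0.189], [-0.324, 0.599, -0.733, 0.899], [-0.022, -0.779, -0.627, 0.851], [0.0, 0.0, 0.0, 1.0]]
bowl [([0.6005, 0.0407, 0.098], 0.62)]
bowl_foot [([0.6043, 0.0404, 0.151], 0.86)]
wheel_centre [([0.571, 0.011, 0.0945], 0.59)]
```

View pics/top0.png

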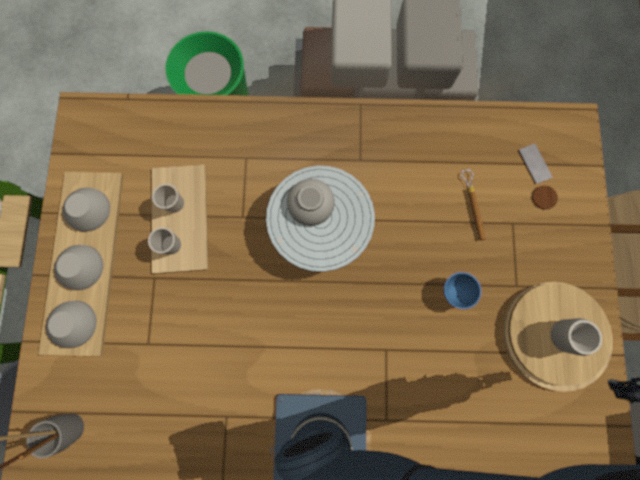

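View pics/side0.png

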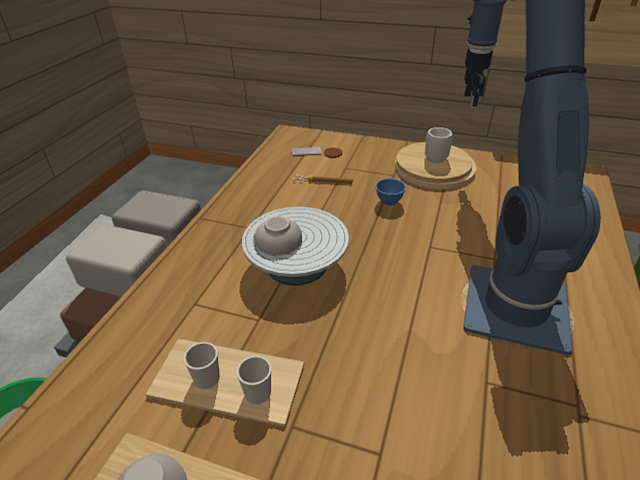

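The top view shows the wheel at about (321,218) and the bowl at about (311,200), so the bowl is off towards +x and +y. The side view agrees. Next I'll measure both precisely from depth.

```bash
cat > h.py <<'E'
from bench import sensors, vision
import cv2, numpy as np
from scipy.optimize import least_squares
def cloud(im):
    v,u=np.mgrid[:480,:640]; z=im['range_z']
    P=np.stack([(u-im['cx'])/im['fx']*z,(v-im['cy'])/im['fy']*z,z],-1)@im['T'][:3,:3].T+im['T'][:3,3]
    P[z==0]=np.nan; return P
def circ(xy,r0,fix=True):
    f=lambda p:np.hypot(xy[:,0]-p[0],xy[:,1]-p[1])-(r0 if fix else p[2])
    s=least_squares(f,[*xy.mean(0),r0][:2 if fix else 3],loss='soft_l1',f_scale=.002); return s.x,np.abs(s.fun).mean()
def measure(n,save=None):
    im=vision.get_image(n); P=cloud(im)
    if save: cv2.imwrite(save,im['pixels'])
    m=vision.trace(n,'bowl'); w=vision.trace(n,'wheel_head')
    out={}
    if m:
        M=m[0]['pixels']; Q=P[M]; Q=Q[~np.isnan(Q[:,0])]
        Q=Q[(Q[:,2]>.09)&(np.hypot(Q[:,0]-.58,Q[:,1]-.02)<.16)]
        # sphere-ish: rotational fit using profile r(z): fit each height band
        f=[]
        def res(p):
            r=np.hypot(Q[:,0]-p[0],Q[:,1]-p[1]); o=np.zeros(len(r))
            c=np.polyfit(Q[k,2],r[k],2); o[k]=r[k]-np.polyval(c,Q[k,2]); return o
        k=(Q[:,2]>.102)&(Q[:,2]<.145)
        s=least_squares(res,Q[:,:2].mean(0),loss='soft_l1',f_scale=.002)
        top=Q[Q[:,2]>np.nanpercentile(Q[:,2],98)-.004]
        out['bowl_axis']=s.x; out['score']=m[0]['score']; out['npx']=len(Q);out['topmean']=top.mean(0)
        r=np.hypot(Q[:,0]-s.x[0],Q[:,1]-s.x[1]); b=Q[:,2]<.113; out['r_low']=np.median(r[b]) if b.any() else None
    if w:
        W=w[0]['pixels'].astype(np.uint8)
        full=W.copy()
        if m: full|=m[0]['pixels'].astype(np.uint8)
        c=max(cv2.findContours(full,cv2.RETR_EXTERNAL,cv2.CHAIN_APPROX_NONE)[0],key=len)[:,0]
        # contour ray ∩ z=.095
        d=np.stack([(c[:,0]-im['cx'])/im['fx'],(c[:,1]-im['cy'])/im['fy'],np.ones(len(c))],-1)@im['T'][:3,:3].T
        o=im['T'][:3,3]; X=o+d*((.095-o[2])/d[:,2])[:,None]
        out['wheel_fix'],out['werr']=circ(X[:,:2],.14); out['wheel_free']=circ(X[:,:2],.14,False)[0]
        Zs=P[w[0]['pixels']]; out['wz']=np.nanmedian(Zs[:,2]); out['wscore']=w[0]['score']
        H=Zs[np.abs(Zs[:,2]-np.nanmedian(Zs[:,2]))<.006]
    return out,im,P
E
python3 - <<'E'
from h import *
for n in ['top','side']:
    o,_,_=measure(n); print(n,{k:np.round(v,4).tolist() for k,v in o.items()}); print('rel',o['bowl_axis']-o['wheel_fix'])
E
```

```text
top {'bowl_axis': [0.6009, 0.0377], 'score': 0.67, 'npx': 1815, 'topmean': [0.5997, 0.0373, 0.1501], 'r_low': 0.0615, 'wheel_fix': [0.5631, 0.0114], 'werr': 0.0019, 'wheel_free': [0.5631, 0.0114, 0.1381], 'wz': 0.0937, 'wscore': 0.93}
rel [0.03777467 0.0262497 ]
side {'bowl_axis': [0.6013, 0.0415], 'score': 0.89, 'npx': 1496, 'topmean': [0.5996, 0.0447, 0.1486], 'r_low': 0.0612, 'wheel_fix': [0.5612, 0.0242], 'werr': 0.0019, 'wheel_free': [0.5613, 0.0242, 0.1403], 'wz': 0.0925, 'wscore': 0.74}
rel [0.04002187 0.01723659]
```

```bash
cat >> h.py <<'E'
def rings(im,P,c0,zt=None,excl=None,tag=None):
    """centre by matching dark rings in plan-view rectified image"""
    zt=.095 if zt is None else zt
    Ti=np.linalg.inv(im['T']); g=cv2.cvtColor(im['pixels'],cv2.COLOR_BGR2GRAY).astype(np.float32)
    th=np.linspace(0,2*np.pi,361)[:-1]
    R=np.array([30,50,70,90,110,130])*1e-3
    def samp(c,r):
        X=np.stack([c[0]+r[:,None]*np.cos(th),c[1]+r[:,None]*np.sin(th),np.full((len(r),360),zt)],-1)
        q=X@Ti[:3,:3].T+Ti[:3,3]; u=(q[...,0]/q[...,2]*im['fx']+im['cx']).astype(np.float32); v=(q[...,1]/q[...,2]*im['fy']+im['cy']).astype(np.float32)
        val=cv2.remap(g,u,v,cv2.INTER_LINEAR); h=cv2.remap(P[...,2].astype(np.float32),u,v,cv2.INTER_NEAREST)
        return val,(np.abs(h-zt)<.012)
    def score(c):
        d,m1=samp(c,R); a,m2=samp(c,R-.006); b,m3=samp(c,R+.006)
        m=m1&m2&m3
        if excl is not None:
            m&=np.hypot(c[0]+R[:,None]*np.cos(th)-excl[0],c[1]+R[:,None]*np.sin(th)-excl[1])>.075
        return np.clip((a+b)/2-d,-20,30)[m].sum()/max(m.sum(),1)
    best=max((score((c0[0]+i*.001,c0[1]+j*.001)),i,j) for i in range(-14,15) for j in range(-14,15))
    c1=np.array([c0[0]+best[1]*.001,c0[1]+best[2]*.001])
    b2=max((score(c1+np.array([i,j])*.00025),i,j) for i in range(-6,7) for j in range(-6,7))
    return c1+np.array(b2[1:])*.00025,b2[0]
E
python3 - <<'E'
from h import *
for n in ['top','side']:
    o,im,P=measure(n); c,s=rings(im,P,(.568,.010),excl=o['bowl_axis']); print(n,c,s,'rel',o['bowl_axis']-c,o['bowl_axis'])
    for q in ['bowl_foot','bowl','wheel_centre']: print(q,[np.round(d['centre'],4).tolist() for d in vision.landmark_of(n,q)][:1])
    # plan view
    yy,xx=np.mgrid[0:480,0:480]; X=np.stack([.568+.16-yy/1500,.010+.16-xx/1500,np.full(yy.shape,.095)],-1)
    Ti=np.linalg.inv(im['T']); q=X@Ti[:3,:3].T+Ti[:3,3]
    pl=cv2.remap(im['pixels'],(q[...,0]/q[...,2]*im['fx']+im['cx']).astype(np.float32),(q[...,1]/q[...,2]*im['fy']+im['cy']).astype(np.float32),1)
    f=lambda p:(int((.010+.16-p[1])*1500),int((.568+.16-p[0])*1500))
    for r in (30,50,70,90,110,130,140): cv2.circle(pl,f(c),int(r*1.5),(0,0,255),1)
    cv2.circle(pl,f(o['bowl_axis']),93,(0,255,0),1); cv2.imwrite(f'pics/plan_{n}1.png',pl)
a=[cv2.imread(f'pics/plan_{n}1.png') for n in ['top','side']]; cv2.imwrite('pics/plan1.png',cv2.resize(np.hstack(a),(800,400)))
E
```

```text
top [0.56525 0.011  ] 19.030208333333334 rel [0.03551323 0.0266375 ] [0.60076323 0.0376375 ]
bowl_foot [[0.6049, 0.0438, 0.1478]]
bowl [[0.6008, 0.0406, 0.0936]]
wheel_centre []
side [0.56375 0.01625] 25.5012536831369 rel [0.03755606 0.02523733] [0.60130606 0.04148733]
bowl_foot [[0.6063, 0.0404, 0.1504]]
bowl [[0.5975, 0.0415, 0.0956]]
wheel_centre [[0.568, 0.0154, 0.0947]]
```

View pics/plan1.png

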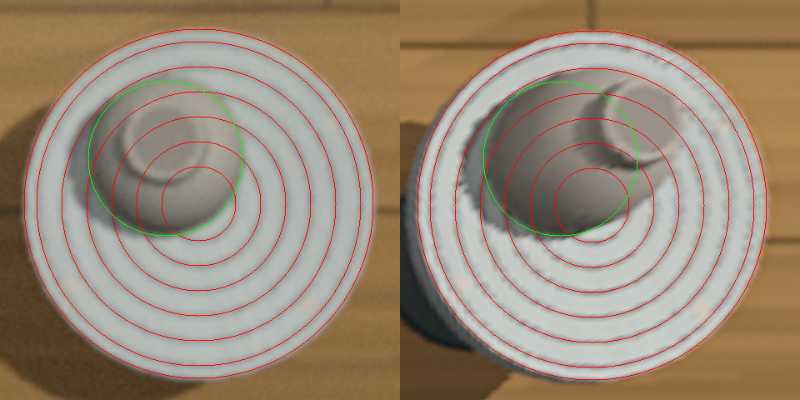

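```bash
python3 - <<'E'
from h import *
im=vision.get_image('top'); P=cloud(im)
for a in (slice(310,360),slice(545,610)),(slice(270,310),slice(440,485)):
    Q=P[a].reshape(-1,3); Q=Q[~np.isnan(Q[:,0])]; H=Q[Q[:,2]>Q[:,2].max()-.04]; print(Q[:,2].max(),H.min(0),H.max(0))
E
```

```text
0.14023026092407576 [ 0.23307039 -0.66086912  0.10031118] [ 0.32215326 -0.57503388  0.14023026]
0.06622478130248832 [ 0.34117506 -0.40780338  0.02623024] [ 0.43389466 -0.31350138  0.06622478]
```

```bash
python3 -m inch '[[[-50,0,0],[0,0,0]],[[-80,20,-30],[-3,0,0]],[[-80,55,-60],[-6,0,0]],[[-80,95,-90],[-9,0,0]],[[-80,135,-120],[-12,0,0]],[[-80,175,-150],[-15,0,0]],[[-80,215,-180],[-18,0,0]],[[-80,255,-212],[-18,0,0]],[[-80,293,-243],[-18,0,0]],[[-80,331,-275],[-18,0,0]],[[-80,369,-306],[-18,0,0]],[[-80,400,-332],[-18,0,0]]]' 0.5
```

```text
clock: 2.55
ee_pos: [0.4856, -0.2049, 0.2815]
eef_rot: [[0.001, 0.814, 0.581], [0.0, 0.581, -0.814], [-1.0, 0.001, 0.0]]
force: [1.0, 0.1, -0.3]
grip_width: 0.501
```

```bash
python3 - <<'E'
from h import *
s=sensors.sense(); R=s['eef_rot']; print(s['clock'],s['ee_pos'],R.round(3).tolist(),s['grip_width'])
print('to go',1000*R.T@(np.array([.6825,.0975,.25])-s['ee_pos']))
E
```

```text
2.55 [ 0.48560715 -0.20488253  0.28153292] [[0.001, 0.814, 0.581], [0.0, 0.581, -0.814], [-1.0, 0.001, 0.0]] 0.5011561289747966
to go [  31.79765389  335.85532688 -131.85759408]
```

```bash
python3 -m inch '[[[0,40,-16],[0,0,0]],[[0,84,-33],[0,0,0]],[[0,128,-50],[0,0,0]],[[0,172,-67],[0,0,0]],[[0,216,-84],[0,0,0]],[[0,260,-101],[0,0,0]],[[0,300,-118],[0,0,0]],[[0,325,-127],[0,0,0]],[[0,336,-132],[0,0,0]],[[30,336,-132],[0,0,0]],[[60,336,-132],[0,0,0]],[[80,336,-132],[0,0,0]]]'
```

```text
clock: 3.75
ee_pos: [0.6807, 0.093, 0.1993]
eef_rot: [[-0.002, 0.816, 0.578], [-0.001, 0.578, -0.816], [-1.0, -0.002, 0.0]]
force: [-0.2, -0.2, 0.2]
grip_width: 0.505
```

```bash
python3 - <<'E'
from h import *
s=sensors.sense(); R=s['eef_rot']; print(s['clock'],s['ee_pos'],R.round(3).tolist(),s['grip_width'],s['force'])
print('to go',1000*R.T@(np.array([.6825,.0975,.1])-s['ee_pos']))
o,im,P=measure('side','pics/side2.png')
o,im,P=measure('top','pics/top2.png')
a=[cv2.imread(f'pics/{n}2.png')[100:400,180:480] for n in ['top','side']]; cv2.imwrite('pics/c2.png',cv2.resize(np.hstack(a),(800,400)))
E
```

```text
3.75 [0.6807486  0.09303895 0.19928942] [[-0.002, 0.816, 0.578], [-0.001, 0.578, -0.816], [-1.0, -0.002, 0.0]] 0.5053300850306311 [-0.17704636 -0.24551494  0.21764122]
to go [99.28006223  4.23264755 -2.62877567]
```

View pics/c2.png

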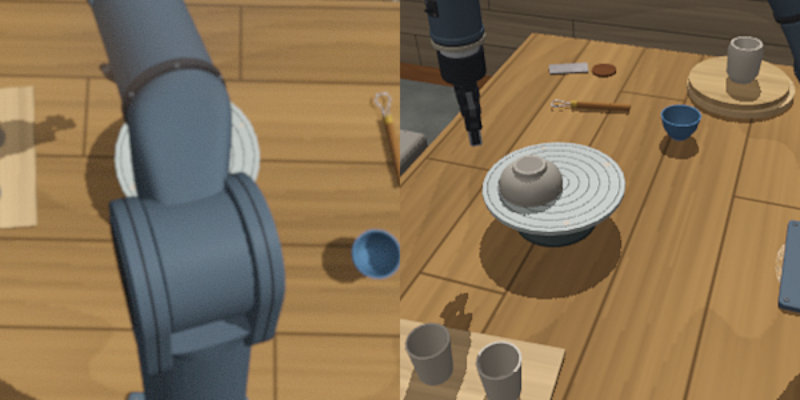

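```bash
python3 -m inch '[[[20,0,0],[0,0,0]],[[50,0,0],[0,0,0]],[[75,0,0],[0,0,0]],[[88,0,0],[0,0,0]],[[93,0,0],[0,0,0]],[[97,0,0],[0,0,0]],[[97,0,0],[0,0,0]],[[97,0,0],[0,0,0]]]'
```

```text
clock: 4.85
ee_pos: [0.6823, 0.0947, 0.1053]
eef_rot: [[0.002, 0.815, 0.579], [0.0, 0.579, -0.815], [-1.0, 0.001, 0.001]]
force: [-0.9, 0.4, -0.6]
grip_width: 0.502
```

```bash
cat > st.py <<'E'
from h import *
import sys
s=sensors.sense(); R=s['eef_rot']; p=s['ee_pos']; print('t',s['clock'],p.round(4),'w',round(s['grip_width'],3),'F',np.round(s['force'],2))
o,im,P=measure('side',f'pics/s{sys.argv[1]}.png')
b=o['bowl_axis']; c=np.array([.56375,.01625])   # wheel centre seen from side camera
e=b-c; u=R[:2,1]; v=R[:2,2]
print('side bowl',b.round(4),'err',1000*e.round(4),'along tool y',1000*e@u,'along z',1000*e@v,'r_low',o['r_low'],'top',o['topmean'].round(4))
print('tcp rel bowl along y,z',1000*(p[:2]-b)@u,1000*(p[:2]-b)@v)
cv2.imwrite(f'pics/s{sys.argv[1]}.png',cv2.resize(im['pixels'][130:310,200:420],None,fx=3,fy=3))
E
python3 st.py 3
```

```text
t 4.85 [0.6823 0.0947 0.1053] w 0.502 F [-0.88  0.39 -0.59]
side bowl [0.6012 0.0416] err [37.4 25.4] along tool y 45.19664931320655 along z 0.9924086645281065 r_low 0.06103641894402906 top [0.5998 0.0444 0.1482]
tcp rel bowl along y,z 96.92720716381699 3.7151197673690195
```

View pics/s3.png

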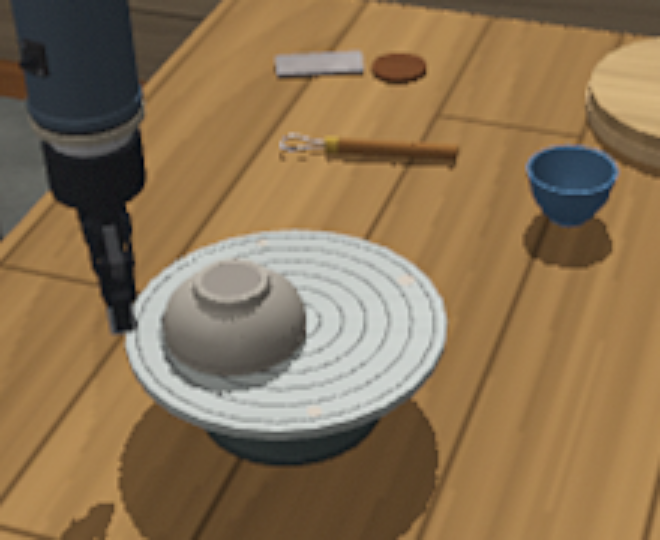

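```bash
python3 -m inch '[[[2,-5,-1],[0,0,0]],[[3,-11,-2],[0,0,0]],[[3,-16,-2],[0,0,0]],[[3,-19,-2],[0,0,0]],[[3,-22,-2],[0,0,0]],[[3,-24,-2],[0,0,0]],[[3,-26,-2],[0,0,0]],[[3,-28,-2],[0,0,0]],[[3,-30,-2],[0,0,0]],[[3,-32,-2],[0,0,0]],[[3,-34,-2],[0,0,0]],[[3,-36,-2],[0,0,0]]]' && python3 st.py 4
```

```text
clock: 6.2
ee_pos: [0.651, 0.0753, 0.1012]
eef_rot: [[-0.0, 0.815, 0.579], [0.0, 0.579, -0.815], [-1.0, -0.0, -0.0]]
force: [0.5, 0.2, 0.3]
grip_width: 0.503
t 6.2 [0.651  0.0753 0.1012] w 0.503 F [0.45 0.15 0.31]
side bowl [0.6008 0.042 ] err [37.  25.7] along tool y 45.11025593435713 along z 0.48068047470623926 r_low 0.06046528796574543 top [0.5996 0.0442 0.1483]
tcp rel bowl along y,z 60.25889383134278 1.9490291827479411
```

View pics/s4.png

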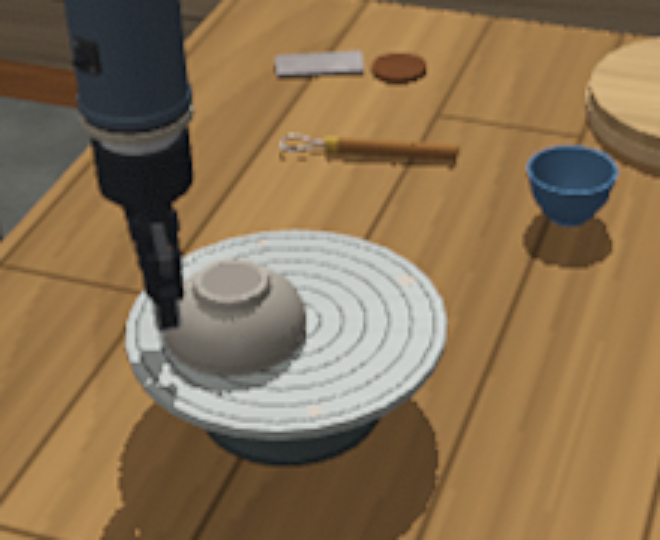

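```bash
python3 - <<'E'
from h import *
s=sensors.sense(); R=s['eef_rot']; p=s['ee_pos']
im=vision.get_image('side'); P=cloud(im)
Q=P[150:245,225:270].reshape(-1,3); g=im['pixels'][150:245,225:270].reshape(-1,3).max(1)
L=(Q-p)@R; k=(g<85)&(np.abs(L)<.12).all(1); L=1000*L[k]; Q=Q[k]
o=np.argsort(L[:,0])[::-1][:25]; print(np.c_[L[o],Q[o,2]*1000].round(0))
for a in range(-70,20,10):
    b=L[(L[:,0]>=a)&(L[:,0]<a+10)]
    if len(b): print(a,len(b),np.percentile(b[:,1],[2,50,98]).round(),np.percentile(b[:,2],[2,50,98]).round())
E
```

```text
[[ 11. -35. 110.  90.]
 [-31.  -6. -30. 133.]
 [-32.   7.  20. 134.]
 [-34. -10. -27. 136.]
 [-35.  -1. -33. 136.]
 [-35.  -9. -31. 136.]
 [-38.  -3. -37. 139.]
 [-39.   2. -37. 140.]
 [-39.  -1. -34. 140.]
 [-39.   4. -36. 140.]
 [-39.  -6. -36. 140.]
 [-40.  -3. -37. 142.]
 [-42.   7. -39. 143.]
 [-42.  -9. -32. 143.]
 [-42.   9.  16. 143.]
 [-42. -10. -29. 143.]
 [-43.   8. -32. 144.]
 [-43.   6. -37. 144.]
 [-43.  -6. -37. 144.]
 [-43.  -4. -37. 145.]
 [-44.   2. -39. 145.]
 [-44.   9.  18. 145.]
 [-44.  -1. -37. 146.]
 [-45.   8. -30. 146.]
 [-45.   1. -37. 146.]]
-70 6 [-5.  2.  7.] [-41. -37. -35.]
-60 25 [-9. -1.  8.] [-39. -36.  -6.]
-50 29 [-10.   1.   9.] [-40. -36.  19.]
-40 10 [-10.  -2.   7.] [-37. -33.  12.]
10 1 [-35. -35. -35.] [110. 110. 110.]
```

```bash
python3 - <<'E'
from h import *
s=sensors.sense(); R=s['eef_rot']; p=s['ee_pos']
im=vision.get_image('side'); P=cloud(im)
L=1000*(P-p)@R
cv2.imwrite('pics/z5.png',cv2.resize(im['pixels'][190:260,235:305],None,fx=8,fy=8,interpolation=0))
for v in range(214,246,2): print(v,[(u,*L[v,u].round().astype(int),int(im['pixels'][v,u].max())) for u in range(248,264,3)])
E
```

```text
214 [(248, np.int64(-106), np.int64(9), np.int64(-23), 22), (251, np.int64(-134), np.int64(6), np.int64(-65), 34), (254, np.int64(-131), np.int64(0), np.int64(-63), 66), (257, np.int64(-132), np.int64(-7), np.int64(-66), 46), (260, np.int64(104), np.int64(-57), np.int64(264), 49), (263, np.int64(104), np.int64(-66), np.int64(261), 186)]
216 [(248, np.int64(-99), np.int64(9), np.int64(-21), 30), (251, np.int64(-130), np.int64(7), np.int64(-67), 35), (254, np.int64(-130), np.int64(1), np.int64(-69), 63), (257, np.int64(-127), np.int64(-6), np.int64(-66), 38), (260, np.int64(104), np.int64(-55), np.int64(254), 154), (263, np.int64(9), np.int64(-45), np.int64(118), 214)]
218 [(248, np.int64(-99), np.int64(11), np.int64(-29), 28), (251, np.int64(-129), np.int64(9), np.int64(-73), 25), (254, np.int64(-124), np.int64(1), np.int64(-69), 45), (257, np.int64(-124), np.int64(-5), np.int64(-70), 32), (260, np.int64(8), np.int64(-35), np.int64(111), 90), (263, np.int64(9), np.int64(-43), np.int64(108), 195)]
220 [(248, np.int64(-97), np.int64(12), np.int64(-34), 25), (251, np.int64(-120), np.int6
[... 3674 characters left out ...]
), np.int64(15), np.int64(16), 201), (251, np.int64(10), np.int64(7), np.int64(16), 205), (254, np.int64(-1), np.int64(1), np.int64(0), 114), (257, np.int64(-13), np.int64(-4), np.int64(-18), 104), (260, np.int64(-19), np.int64(-11), np.int64(-27), 110), (263, np.int64(-25), np.int64(-17), np.int64(-37), 115)]
244 [(248, np.int64(9), np.int64(16), np.int64(9), 204), (251, np.int64(10), np.int64(9), np.int64(8), 204), (254, np.int64(9), np.int64(2), np.int64(4), 124), (257, np.int64(-12), np.int64(-3), np.int64(-24), 97), (260, np.int64(-13), np.int64(-10), np.int64(-28), 105), (263, np.int64(-18), np.int64(-16), np.int64(-37), 108)]<stdin>:6: RuntimeWarning: invalid value encountered in cast
```

View pics/z5.png

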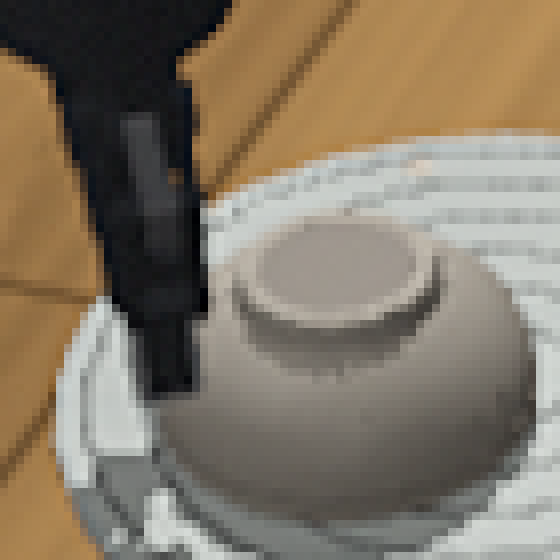

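```bash
python3 - <<'E'
from h import *
s=sensors.sense(); R=s['eef_rot']; p=s['ee_pos']; print(s['ee_pos'],s['clock'])
im=vision.get_image('side'); Ti=np.linalg.inv(im['T'])
for L in [(0,0,0),(-5,0,-21),(-5,0,-35),(-5,-9,-28),(-40,0,-35),(-20,0,-35),(-5,0,21),(-73,0,0)]:
    q=Ti[:3,:3]@(p+R@np.array(L)/1000)+Ti[:3,3]; print(L,(q[:2]/q[2]*im['fx']+[im['cx'],im['cy']]).round(1), q[2].round(3))
q=im['range_z'][236:244,252:260]; print(q.round(3))
E
```

```text
[0.6512558  0.0754629  0.10124823] 6.45
(0, 0, 0) [254.5 242.1] 1.196
(-5, 0, -21) [255.9 245.6] 1.177
(-5, 0, -35) [256.9 249. ] 1.167
(-5, -9, -28) [259.9 246.6] 1.174
(-40, 0, -35) [255.5 238. ] 1.145
(-20, 0, -35) [256.3 244.3] 1.158
(-5, 0, 21) [252.8 235.8] 1.209
(-73, 0, 0) [251.5 219.1] 1.151
[[1.147 1.133 1.136 1.135 1.137 1.143 1.143 1.149]
 [1.144 1.137 1.14  1.147 1.147 1.143 1.144 1.155]
 [1.146 1.142 1.138 1.142 1.144 1.139 1.143 1.153]
 [1.15  1.141 1.144 1.149 1.147 1.149 1.158 1.155]
 [1.153 1.159 1.155 1.153 1.154 1.175 1.167 1.171]
 [1.211 1.216 1.2   1.183 1.178 1.174 1.17  1.167]
 [1.211 1.212 1.189 1.182 1.179 1.178 1.167 1.169]
 [1.206 1.202 1.205 1.189 1.176 1.174 1.172 1.168]]
```

```bash
python3 -m inch '[[[0,10,0],[0,0,0]],[[0,22,0],[0,0,0]],[[0,32,0],[0,0,0]],[[0,32,0],[0,0,0]],[[0,32,0],[0,0,0]]]' >/dev/null; cat > prj.py <<'E'
from h import *
import sys
s=sensors.sense(); R=s['eef_rot']; p=s['ee_pos']; print(s['ee_pos'],s['clock'],s['grip_width'])
im=vision.get_image('side'); Ti=np.linalg.inv(im['T'])
h=float(sys.argv[2]); b=im['pixels'][190:260,215:285]; b=cv2.resize(b,None,fx=8,fy=8,interpolation=0)
for z in (-h-14,-h,h,h+14):
  for x in (0,-13,-73):
    q=Ti[:3,:3]@(p+R@np.array([x,0,z])/1000)+Ti[:3,3]; u=q[:2]/q[2]*im['fx']+[im['cx'],im['cy']]
    cv2.circle(b,tuple(((u-[215,190])*8+4).astype(int).tolist()),4,{0:(0,0,255),-13:(0,255,0),-73:(255,255,0)}[x],-1)
cv2.imwrite(sys.argv[1],b)
E
python3 prj.py pics/p1.png 21; python3 -m inch '[[[0,0,0],[0,0,0]],[[0,0,0],[0,0,0]],[[0,0,0],[0,0,0]],[[0,0,0],[0,0,0]],[[0,0,0],[0,0,0]]]' 0 20; python3 prj.py pics/p2.png 0
python3 -c "
import cv2,numpy as np
cv2.imwrite('pics/p12.png',cv2.resize(np.hstack([cv2.imread('pics/p1.png'),cv2.imread('pics/p2.png')]),(800,400)))"
```

```text
[0.67717773 0.09411928 0.1008661 ] 7.0 0.5036107434445019
clock: 7.55
ee_pos: [0.6772, 0.0938, 0.1013]
eef_rot: [[0.0, 0.815, 0.579], [0.0, 0.579, -0.815], [-1.0, 0.0, 0.0]]
force: [0.5, 0.2, -0.1]
grip_width: -0.003
[0.67724144 0.09382835 0.10127844] 7.55 -0.0028294065830942973
```

View pics/p12.png

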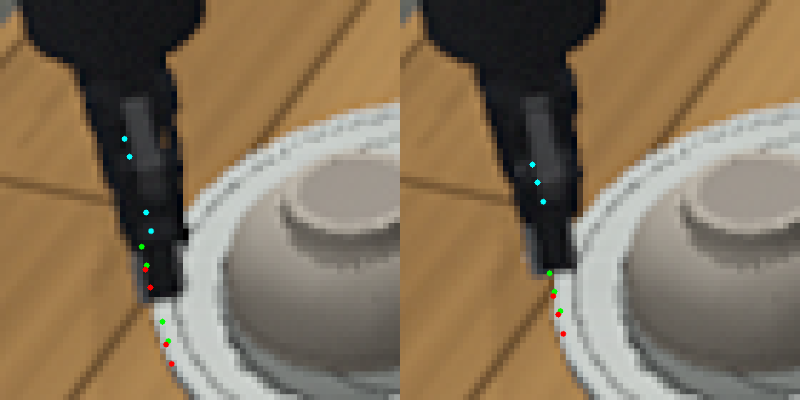

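```bash
cat > tip.py <<'E'
from h import *
s=sensors.sense(); R=s['eef_rot']; p=s['ee_pos']
im=vision.get_image('side'); P=cloud(im); L=1000*(P-p)@R
g=im['pixels'].max(2); k=(g<110)&(np.abs(L[...,1])<25)&(np.abs(L[...,2])<45)&(L[...,0]<5)&(L[...,0]>-60)
v,u=np.nonzero(k)
for r in range(max(v)-9,max(v)+1):
    i=v==r
    if i.any(): print(r,u[i].min(),u[i].max(),'L med',np.median(L[k][i],0).round(1),'z',np.median(P[k][i,2]).round(4))
E
python3 tip.py
```

```text
229 241 244 L med [-59.   -6.6 -13.2] z 0.1603
230 236 244 L med [-56.1  -0.5 -11.8] z 0.1574
231 237 244 L med [-54.5   0.1 -14.9] z 0.1558
232 237 244 L med [-51.3   0.4 -14.3] z 0.1526
233 237 245 L med [-47.5  -0.3 -12.9] z 0.1488
234 237 245 L med [-44.5   0.2 -13.3] z 0.1457
235 237 245 L med [-41.1  -0.9 -14.2] z 0.1423
236 238 245 L med [-39.4  -0.4 -16.2] z 0.1407
237 238 245 L med [-35.8   2.3 -14.3] z 0.137
238 239 241 L med [-28.7   3.4  -8.5] z 0.1299
```

```bash
python3 -m inch '[[[4,0,0],[0,0,0]],[[8,0,0],[0,0,0]],[[11,0,0],[0,0,0]],[[14,0,0],[0,0,0]],[[14,0,0],[0,0,0]],[[14,0,0],[0,0,0]]]'; python3 tip.py; python3 prj.py pics/p3.png 0
```

```text
clock: 8.25
ee_pos: [0.6772, 0.0939, 0.0871]
eef_rot: [[-0.0, 0.815, 0.579], [0.0, 0.579, -0.815], [-1.0, -0.0, -0.0]]
force: [1.1, 0.4, 0.0]
grip_width: -0.001
251 244 244 L med [ -4.3  -1.  -14.7] z 0.0914
254 245 245 L med [ -5.9  -1.3 -29.1] z 0.093
255 245 245 L med [ -2.7  -0.9 -29. ] z 0.0898
[0.67733447 0.09398325 0.08726052] 8.3 0.0028885846365231823
```

View pics/p3.png

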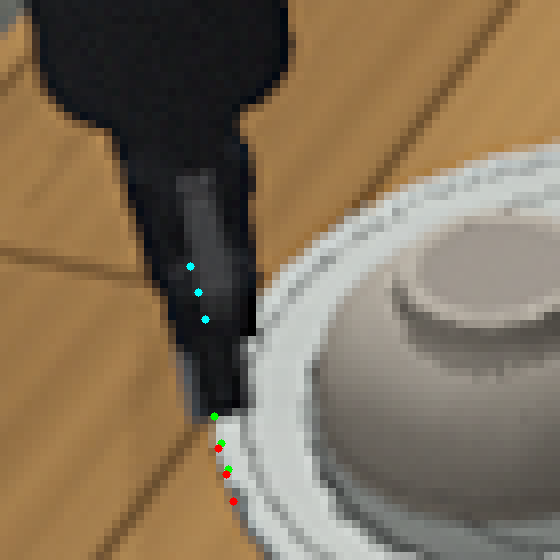

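```bash
python3 -m inch '[[[4,0,0],[0,0,0]],[[8,0,0],[0,0,0]],[[11,0,0],[0,0,0]],[[13,0,0],[0,0,0]],[[13,0,0],[0,0,0]],[[13,0,0],[0,0,0]]]'; python3 prj.py pics/p4.png 0
python3 - <<'E'
from h import *
im=vision.get_image('side'); P=cloud(im)
for v in range(234,250): print(v,[(im['pixels'][v,u].max(),*(1000*P[v,u]).round()) for u in (240,242,244)])
E
```

```text
clock: 8.95
ee_pos: [0.6773, 0.094, 0.0742]
eef_rot: [[-0.0, 0.815, 0.579], [0.0, 0.579, -0.815], [-1.0, -0.0, -0.0]]
force: [-0.8, -0.4, -0.3]
grip_width: -0.0
[0.67727673 0.09395394 0.07418977] 8.95 -0.00010611382996897495
234 [(np.uint8(21), np.float64(648.0), np.float64(144.0), np.float64(180.0)), (np.uint8(32), np.float64(647.0), np.float64(136.0), np.float64(174.0)), (np.uint8(30), np.float64(644.0), np.float64(133.0), np.float64(173.0))]
235 [(np.uint8(22), np.float64(653.0), np.float64(138.0), np.float64(171.0)), (np.uint8(24), np.float64(648.0), np.float64(136.0), np.float64(171.0)), (np.uint8(22), np.float64(646.0), np.float64(130.0), np.float64(167.0))]
236 [(np.uint8(25), np.float64(654.0), np.float64(136.0), np.float64(166.0)), (np.uint8(26), np.float64(nan), np.float64(nan), np.float64(nan)), (np.uint8(20), np.float64(654.0), np.float64(118.0), np.float64(152.0))]
237 [(np.uint8(22), np.float64(662.0), np.float64(124.0), np.float64(153.0)), (np.uint8(25), np.float64(658.0), np.float64(121.0), np.float64(151.0)), (np.uint8(16), np.float64(654.0), np.float64(118.0), np.fl
[... 1997 characters left out ...]
.float64(98.0), np.float64(101.0))]
247 [(np.uint8(155), np.float64(679.0), np.float64(104.0), np.float64(100.0)), (np.uint8(148), np.float64(681.0), np.float64(91.0), np.float64(90.0)), (np.uint8(197), np.float64(674.0), np.float64(93.0), np.float64(93.0))]
248 [(np.uint8(170), np.float64(746.0), np.float64(-5.0), np.float64(-6.0)), (np.uint8(153), np.float64(679.0), np.float64(95.0), np.float64(90.0)), (np.uint8(114), np.float64(672.0), np.float64(97.0), np.float64(94.0))]
249 [(np.uint8(167), np.float64(745.0), np.float64(-2.0), np.float64(-7.0)), (np.uint8(147), np.float64(680.0), np.float64(94.0), np.float64(86.0)), (np.uint8(122), np.float64(672.0), np.float64(97.0), np.float64(91.0))]
```

View pics/p4.png

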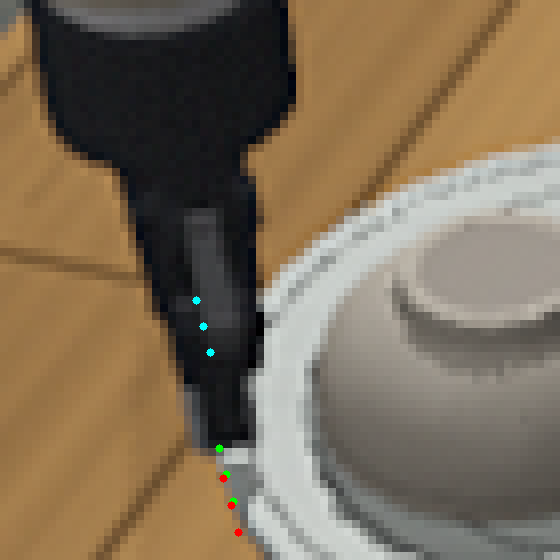

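```bash
python3 -m inch '[[[0,0,0],[0,0,0]],[[0,0,0],[0,0,0]],[[0,0,0],[0,0,0]],[[3,0,0],[0,0,0]],[[6,0,0],[0,0,0]],[[8,0,0],[0,0,0]],[[8,0,0],[0,0,0]],[[8,0,0],[0,0,0]]]' 0.5; python3 prj.py pics/p5.png 21
python3 st.py 5
python3 - <<'E'
from h import *
s=sensors.sense(); R=s['eef_rot']; p=s['ee_pos']
im=vision.get_image('side'); P=cloud(im)
for v in range(240,254): print(v,[(int(im['pixels'][v,u].max()),*(1000*(P[v,u]-p)@R).round(),(1000*P[v,u,2]).round()) for u in (239,241,243,245)])
E
```

```text
clock: 9.85
ee_pos: [0.6772, 0.0939, 0.0661]
eef_rot: [[-0.0, 0.815, 0.579], [-0.0, 0.579, -0.815], [-1.0, -0.0, -0.0]]
force: [0.1, -0.9, 0.3]
grip_width: 0.501
[0.67722224 0.09393753 0.06607902] 9.85 0.5006732499766654
t 9.9 [0.6773 0.094  0.0662] w 0.506 F [-1.08  0.44 -0.24]
side bowl [0.6012 0.0418] err [37.5 25.6] along tool y 45.37659549935368 along z 0.856930743240753 r_low 0.06116221514105818 top [0.5995 0.0434 0.1483]
tcp rel bowl along y,z 92.21645030989873 1.5901656185110782
240 [(23, np.float64(-100.0), np.float64(10.0), np.float64(-62.0), np.float64(166.0)), (29, np.float64(-96.0), np.float64(5.0), np.float64(-59.0), np.float64(162.0)), (33, np.float64(-88.0), np.float64(-0.0), np.float64(-50.0), np.float64(154.0)), (34, np.float64(-86.0), np.float64(-5.0), np.float64(-48.0), np.float64(152.0))]
241 [(20, np.float64(-96.0), np.float64(10.0), np.float64(-61.0), np.float64(163.0)), (33, np.float64(-85.0), np.float64(5.0), np.float64(-49.0), np.float64(152.0)), (39, np.float64(-87.0), np.float64(1.0), np.float64(-52.0), np.float64(153.0)), (37, np.float64(-86.0), np.float6
[... 3263 characters left out ...]
oat64(-2.0), np.float64(-38.0), np.float64(110.0))]
252 [(175, np.float64(69.0), np.float64(5.0), np.float64(99.0), np.float64(-2.0)), (87, np.float64(-35.0), np.float64(8.0), np.float64(-28.0), np.float64(101.0)), (28, np.float64(-40.0), np.float64(3.0), np.float64(-36.0), np.float64(106.0)), (37, np.float64(-41.0), np.float64(-1.0), np.float64(-39.0), np.float64(107.0))]
253 [(173, np.float64(73.0), np.float64(5.0), np.float64(100.0), np.float64(-6.0)), (126, np.float64(-34.0), np.float64(8.0), np.float64(-31.0), np.float64(100.0)), (99, np.float64(-36.0), np.float64(4.0), np.float64(-35.0), np.float64(102.0)), (96, np.float64(-31.0), np.float64(-2.0), np.float64(-31.0), np.float64(98.0))]
```

View pics/p5.png

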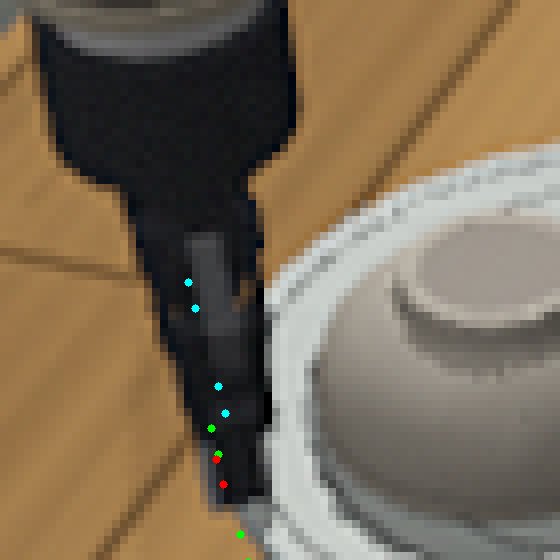

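```bash
python3 -m inch '[[[0,-5,0],[0,0,0]],[[0,-10,0],[0,0,0]],[[0,-14,0],[0,0,0]],[[0,-17,0],[0,0,0]],[[0,-19,0],[0,0,0]],[[0,-21,0],[0,0,0]],[[0,-23,0],[0,0,0]],[[0,-25,0],[0,0,0]],[[0,-27,0],[0,0,0]],[[0,-29,0],[0,0,0]],[[0,-31,0],[0,0,0]],[[0,-33,0],[0,0,0]]]' && python3 st.py 6
```

```text
clock: 11.3
ee_pos: [0.6504, 0.0749, 0.0663]
eef_rot: [[0.0, 0.815, 0.579], [0.0, 0.579, -0.815], [-1.0, 0.0, -0.0]]
force: [0.8, 1.6, -0.3]
grip_width: 0.501
t 11.3 [0.6504 0.0749 0.0663] w 0.501 F [ 0.78  1.61 -0.26]
side bowl [0.5349 0.0313] err [-28.8  15.1] along tool y -14.764834653163327 along z -28.97436992084892 r_low 0.09827667863076958 top [0.5335 0.0318 0.0933]
tcp rel bowl along y,z 119.3659207333547 31.334254103641666
```

View pics/s6.png

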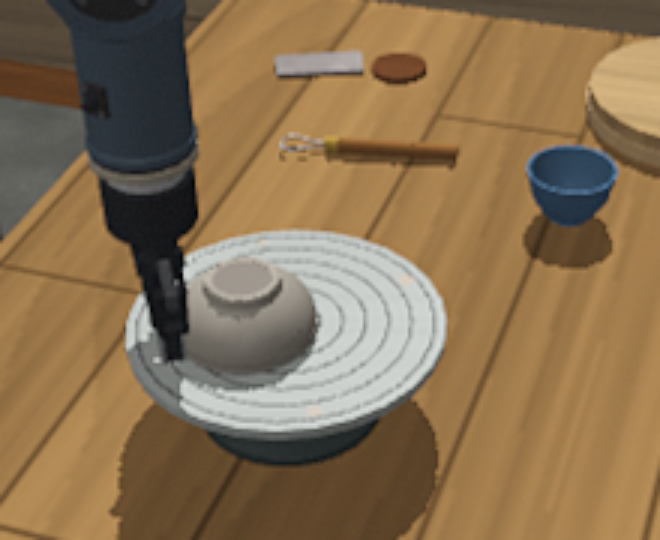

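```bash
cat > st2.py <<'E'
from h import *
import sys
s=sensors.sense(); R=s['eef_rot']; p=s['ee_pos']; print('t',s['clock'],p.round(4),'F',np.round(s['force'],2))
im=vision.get_image('side'); P=cloud(im)
px=im['pixels'].astype(int); c=np.array([.56375,.01625])
near=np.hypot(P[...,0]-.575,P[...,1]-.022)<.13
m=near&(P[...,2]>.1)&(P[...,2]<.156)&(px.min(2)>60)
M=cv2.morphologyEx(m.astype(np.uint8),cv2.MORPH_OPEN,np.ones((3,3)))
n,l,st,_=cv2.connectedComponentsWithStats(M); i=1+np.argmax(st[1:,4]); M=cv2.erode((l==i).astype(np.uint8),np.ones((3,3)))>0
Q=P[M]; k=(Q[:,2]>.104)&(Q[:,2]<.143); Q2=Q[k]
def res(q):
    r=np.hypot(Q2[:,0]-q[0],Q2[:,1]-q[1]); return r-np.polyval(np.polyfit(Q2[:,2],r,2),Q2[:,2])
b=least_squares(res,Q[:,:2].mean(0)+[0,-.01],loss='soft_l1',f_scale=.002).x
r=np.hypot(Q2[:,0]-b[0],Q2[:,1]-b[1])
e=b-c; u=R[:2,1]; v=R[:2,2]
print('n',len(Q),'bowl',b.round(4),'err',(1000*e).round(1),'tool y %.1f z %.1f'%(1000*e@u,1000*e@v),'r@low %.4f'%np.median(r[Q2[:,2]<.112]),'tcp-bowl y %.1f z %.1f'%(1000*(p[:2]-b)@u,1000*(p[:2]-b)@v))
T=Q[Q[:,2]>.1445]; print('foot top mean',T.mean(0).round(4))
for q in ['bowl','bowl_foot']: print(q,[(np.round(d['centre'],4).tolist(),round(d['score'],2)) for d in vision.landmark_of('side',q)][:1])
E
python3 st2.py
```

```text
t 11.45 [0.6501 0.0747 0.0662] F [ 0.75  1.71 -0.68]
n 1084 bowl [0.5924 0.0371] err [28.6 20.8] tool y 35.4 z -0.4 r@low 0.0600 tcp-bowl y 68.8 z 2.8
foot top mean [0.5909 0.0416 0.1479]
bowl [([0.5914, 0.0364, 0.0947], 0.89)]
bowl_foot [([0.5957, 0.0378, 0.1541], 0.67)]
```

```bash
python3 -m inch '[[[0,-2,0],[0,0,0]],[[0,-4,0],[0,0,0]],[[0,-6,0],[0,0,0]],[[0,-8,0],[0,0,0]],[[0,-10,0],[0,0,0]],[[0,-12,0],[0,0,0]],[[0,-14,0],[0,0,0]],[[0,-16,0],[0,0,0]],[[0,-18,0],[0,0,0]],[[0,-20,0],[0,0,0]],[[0,-22,0],[0,0,0]],[[0,-24,0],[0,0,0]]]' && python3 st2.py
```

```text
clock: 12.8
ee_pos: [0.6306, 0.0608, 0.0662]
eef_rot: [[-0.0, 0.815, 0.579], [0.0, 0.579, -0.815], [-1.0, -0.0, -0.0]]
force: [1.4, 1.2, -0.0]
grip_width: 0.499
t 12.8 [0.6306 0.0608 0.0662] F [ 1.37  1.17 -0.04]
n 1100 bowl [0.5729 0.0237] err [9.1 7.4] tool y 11.8 z -0.8 r@low 0.0599 tcp-bowl y 68.6 z 3.2
foot top mean [0.5716 0.0284 0.148 ]
bowl [([0.5738, 0.0222, 0.095], 0.57)]
bowl_foot [([0.5017, 0.4201, 0.0108], 0.73)]
```

```bash
python3 -m inch '[[[0,-2,0],[0,0,0]],[[0,-4,0],[0,0,0]],[[0,-6,0],[0,0,0]],[[0,-8,0],[0,0,0]],[[0,-9,0],[0,0,0]],[[0,-10,0],[0,0,0]],[[0,-10,0],[0,0,0]],[[0,-10,0],[0,0,0]]]' && python3 st2.py; cat > plan.py <<'E'
from h import *
import sys
n=sys.argv[2]; im=vision.get_image(n); P=cloud(im); c,sc=rings(im,P,(.5645,.0136),excl=(.565,.015)); print(n,'rings',c,sc)
yy,xx=np.mgrid[0:600,0:600]; X=np.stack([c[0]+.15-yy/2000,c[1]+.15-xx/2000,np.full(yy.shape,.095)],-1)
Ti=np.linalg.inv(im['T']); q=X@Ti[:3,:3].T+Ti[:3,3]
pl=cv2.remap(im['pixels'],(q[...,0]/q[...,2]*im['fx']+im['cx']).astype(np.float32),(q[...,1]/q[...,2]*im['fy']+im['cy']).astype(np.float32),1)
for r in (62,140): cv2.circle(pl,(300,300),r*2,(0,0,255),1)
cv2.imwrite(sys.argv[1],pl)
E
python3 plan.py pics/pl7.png side
```

```text
clock: 13.75
ee_pos: [0.6225, 0.055, 0.0662]
eef_rot: [[-0.0, 0.815, 0.579], [-0.0, 0.579, -0.815], [-1.0, -0.0, -0.0]]
force: [0.4, 0.7, 0.5]
grip_width: 0.496
t 13.75 [0.6225 0.055  0.0662] F [0.4  0.67 0.51]
n 1057 bowl [0.5648 0.0177] err [1.1 1.4] tool y 1.7 z -0.5 r@low 0.0601 tcp-bowl y 68.6 z 3.0
foot top mean [0.5638 0.0225 0.1481]
bowl [([0.5635, 0.0169, 0.0964], 0.8)]
bowl_foot [([0.5666, 0.0143, 0.1521], 0.98)]
side rings [0.56375 0.0161 ] 25.11463089446108
```

View pics/pl7.png

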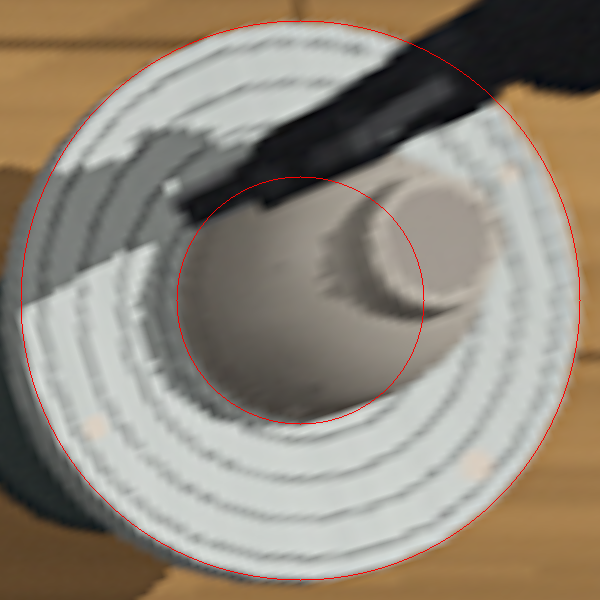

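```bash
python3 -m inch '[[[0,-0.7,0],[0,0,0]],[[0,-1.3,0],[0,0,0]],[[0,-1.3,0],[0,0,0]],[[0,-1.3,0],[0,0,0]],[[0,3,0],[0,0,0]],[[0,12,0],[0,0,0]],[[0,25,0],[0,0,0]],[[0,38,0],[0,0,0]],[[-30,42,0],[0,0,0]],[[-75,42,0],[0,0,0]],[[-120,42,0],[0,0,0]],[[-150,42,0],[0,0,0]]]' && python3 st2.py
```

```text
clock: 15.15
ee_pos: [0.658, 0.0802, 0.2196]
eef_rot: [[0.003, 0.815, 0.58], [0.001, 0.58, -0.815], [-1.0, 0.003, 0.001]]
force: [0.7, 1.1, -0.7]
grip_width: 0.502
t 15.15 [0.658  0.0802 0.2196] F [ 0.69  1.06 -0.66]
n 1114 bowl [0.5641 0.0172] err [0.3 1. ] tool y 0.8 z -0.6 r@low 0.0601 tcp-bowl y 113.0 z 3.2
foot top mean [0.5612 0.0218 0.1479]
bowl [([0.5625, 0.016, 0.0965], 0.59)]
bowl_foot [([0.5653, 0.0178, 0.1495], 0.8)]
```

```bash
python3 -m inch '[[[-20,0,10],[0,0,0]],[[-40,-15,40],[0,0,0]],[[-40,-40,75],[0,0,0]],[[-40,-67,112],[0,0,0]],[[-40,-94,150],[0,0,0]],[[-40,-121,188],[0,0,0]],[[-40,-148,226],[0,0,0]],[[-40,-175,264],[0,0,0]],[[-40,-202,300],[0,0,0]],[[-40,-225,325],[0,0,0]],[[-40,-232,326],[0,0,0]],[[-40,-232,326],[0,0,0]]]' && python3 - <<'E'
from h import *
for n in ['top','side']:
    for t in range(2):
        o,im,P=measure(n,f'pics/{n}8.png'); c,s=rings(im,P,(.5645,.0136),excl=(.5645,.0136))
        print(n,c,round(s,1),'bowl',o['bowl_axis'].round(4),'rel',(1000*(o['bowl_axis']-c)).round(2),o['topmean'].round(4),o['npx'],o['r_low'])
E
python3 st2.py; python3 plan.py pics/pl8.png top;python3 plan.py pics/pl9.png side
python3 -c "
import cv2,numpy as np
cv2.imwrite('pics/p89.png',cv2.resize(np.hstack([cv2.imread('pics/pl8.png'),cv2.imread('pics/pl9.png')]),(800,400)))"
```

```text
clock: 16.5
ee_pos: [0.6554, -0.322, 0.2543]
eef_rot: [[-0.003, 0.817, 0.577], [0.001, 0.577, -0.817], [-1.0, -0.002, -0.002]]
force: [0.3, -0.0, 0.0]
grip_width: 0.5
top [0.565   0.01085] 17.5 bowl [0.5641 0.0125] rel [-0.89  1.64] [0.5627 0.012  0.1503] 1777 0.06129563447720588
top [0.565   0.01085] 17.6 bowl [0.5638 0.0125] rel [-1.16  1.67] [0.5636 0.0127 0.1499] 1868 0.06153288104984092
side [0.5635 0.0161] 25.2 bowl [0.5641 0.0167] rel [0.63 0.62] [0.5628 0.0195 0.1484] 1420 0.060754697680710006
side [0.5635 0.0161] 25.1 bowl [0.5644 0.0163] rel [0.91 0.25] [0.5633 0.0195 0.1483] 1451 0.061184776750639026
t 17.1 [ 0.6567 -0.3205  0.2563] F [-0.16 -0.49 -0.33]
n 1166 bowl [0.564  0.0172] err [0.3 1. ] tool y 0.8 z -0.6 r@low 0.0599 tcp-bowl y -120.1 z 328.9
foot top mean [0.5624 0.0225 0.1479]
bowl [([0.5625, 0.0143, 0.0953], 0.67)]
bowl_foot [([0.5681, 0.0147, 0.1515], 0.76)]
top rings [0.565   0.01085] 17.490669014084506
side rings [0.5635 0.0161] 25.01800326643319
```

View pics/p89.png

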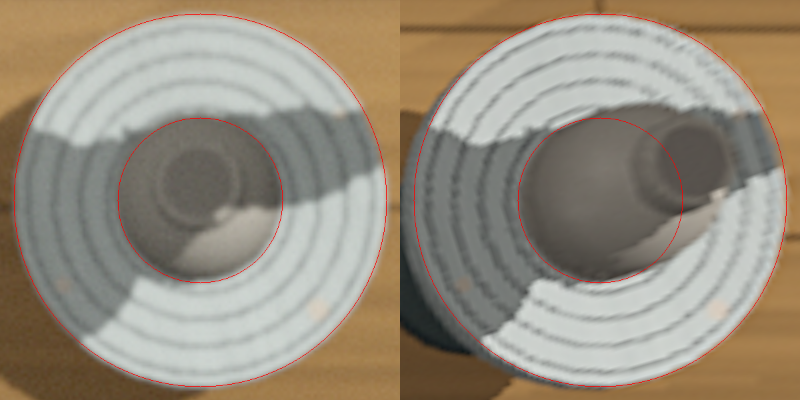

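```bash
python3 -m inch '[[[0,-20,2],[0,0,0]],[[0,-50,5],[0,0,0]],[[0,-85,9],[0,0,0]],[[0,-120,13],[0,0,0]],[[0,-155,17],[0,0,0]],[[0,-190,21],[0,0,0]],[[0,-220,25],[0,0,0]],[[0,-245,28],[0,0,0]],[[0,-260,30],[0,0,0]],[[0,-260,30],[0,0,0]]]' && cat > zz.py <<'E'
from h import *
for n in ['top','side']:
    R=[];B=[]
    o,im,P=measure(n,f'pics/{n}10.png')
    for zt in (.095,o['wz']):
        c,s=rings(im,P,(.5645,.0136),zt=zt,excl=o['bowl_axis'])
        print(n,'zt',round(float(zt),4),c.round(4),round(s,1),'bowl',o['bowl_axis'].round(4),'rel',(1000*(o['bowl_axis']-c)).round(2),'topmean',o['topmean'].round(4),o['npx'],o['r_low'])
    # wheel z by region
    for dx,dy in ((.1,0),(-.1,0),(0,.1),(0,-.1)):
        k=np.hypot(P[...,0]-.5645-dx,P[...,1]-.0136-dy)<.02; print((dx,dy),np.nanmedian(P[k][:,2]).round(4),end=' ')
    k=(np.hypot(P[...,0]-.36,P[...,1]-.05)<.03); print('bench',np.nanmedian(P[k][:,2]).round(4))
E
python3 zz.py; python3 plan.py pics/pl10.png top
```

```text
clock: 18.35
ee_pos: [0.4594, -0.4982, 0.2563]
eef_rot: [[-0.001, 0.818, 0.576], [-0.001, 0.576, -0.818], [-1.0, -0.002, 0.0]]
force: [-0.3, -0.1, -0.1]
grip_width: 0.501
top zt 0.095 [0.565  0.0108] 18.4 bowl [0.564  0.0127] rel [-0.98  1.82] topmean [0.5631 0.0126 0.15  ] 1795 0.06132278708695749
top zt 0.0937 [0.5652 0.0108] 18.8 bowl [0.564  0.0127] rel [-1.23  1.82] topmean [0.5631 0.0126 0.15  ] 1795 0.06132278708695749
(0.1, 0) 0.0934 (-0.1, 0) 0.0938 (0, 0.1) 0.0935 (0, -0.1) 0.0936 bench -0.001
side zt 0.095 [0.5635 0.0164] 26.2 bowl [0.5643 0.0166] rel [0.83 0.21] topmean [0.563  0.0197 0.1485] 1432 0.06108456082797213
side zt 0.0924 [0.5648 0.0134] 27.0 bowl [0.5643 0.0166] rel [-0.42  3.21] topmean [0.563  0.0197 0.1485] 1432 0.06108456082797213
(0.1, 0) 0.0924 (-0.1, 0) 0.0904 (0, 0.1) 0.0081 (0, -0.1) 0.0927 bench -0.0023
top rings [0.565   0.01085] 18.325719745782568
```

View pics/pl10.png

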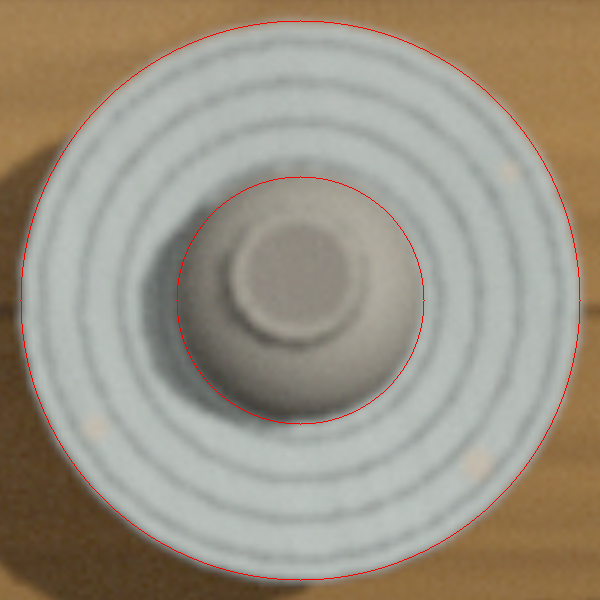

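```bash
python3 -m inch '[[[0,20,-23],[-5,0,0]],[[0,50,-56],[-12,0,0]],[[0,82,-92],[-19,0,0]],[[0,114,-128],[-26,0,0]],[[0,146,-164],[-33,0,0]],[[0,178,-200],[-40,0,0]],[[0,210,-236],[-47,0,0]],[[0,242,-272],[-54,0,0]],[[0,274,-308],[-61,0,0]],[[0,306,-344],[-68,0,0]],[[0,338,-380],[-74,0,0]],[[0,370,-415],[-76,0,0]]]' && python3 - <<'E'
from h import *
s=sensors.sense(); R=s['eef_rot']; p=s['ee_pos']; print(np.degrees(np.arctan2(R[1,2],R[0,2])),1000*R.T@(np.array([.5296,.1068,.12])-p))
E
```

```text
clock: 19.9
ee_pos: [0.5232, 0.0594, 0.2565]
eef_rot: [[0.001, -0.369, 0.929], [0.0, 0.929, 0.369], [-1.0, -0.0, 0.001]]
force: [1.0, -1.0, 0.4]
grip_width: 0.501
21.680870614849137 [136.54414425  41.69959946  23.39862624]
```

```bash
python3 -m inch '[[[0,25,12],[0,0,0]],[[0,42,23],[0,0,0]],[[20,42,23],[0,0,0]],[[60,42,23],[0,0,0]],[[100,42,23],[0,0,0]],[[135,42,23],[0,0,0]],[[160,42,23],[0,0,0]],[[175,42,23],[0,0,0]],[[183,42,23],[0,0,0]],[[187,42,23],[0,0,0]],[[187,42,23],[0,0,0]],[[187,42,23],[0,0,0]]]' && cat > rel.py <<'E'
from h import *
s=sensors.sense(); R=s['eef_rot']; p=s['ee_pos']; b=np.array([.5653,.0144]); print(s['clock'],p.round(4),'F',np.round(s['force'],2),'tcp-bowl_robot y,z (mm)',1000*(p[:2]-b)@R[:2,1],1000*(p[:2]-b)@R[:2,2])
im=vision.get_image('side'); cv2.imwrite('pics/r.png',cv2.resize(im['pixels'][130:310,200:420],None,fx=3,fy=3))
E
python3 rel.py
```

```text
clock: 21.1
ee_pos: [0.5299, 0.1046, 0.07]
eef_rot: [[0.001, -0.365, 0.931], [0.0, 0.931, 0.365], [-1.0, -0.0, 0.001]]
force: [0.4, 0.1, 0.7]
grip_width: 0.504
21.1 [0.5299 0.1046 0.07  ] F [0.41 0.12 0.65] tcp-bowl_robot y,z (mm) 96.93977012900837 -0.06371541740791488
```

View pics/r.png

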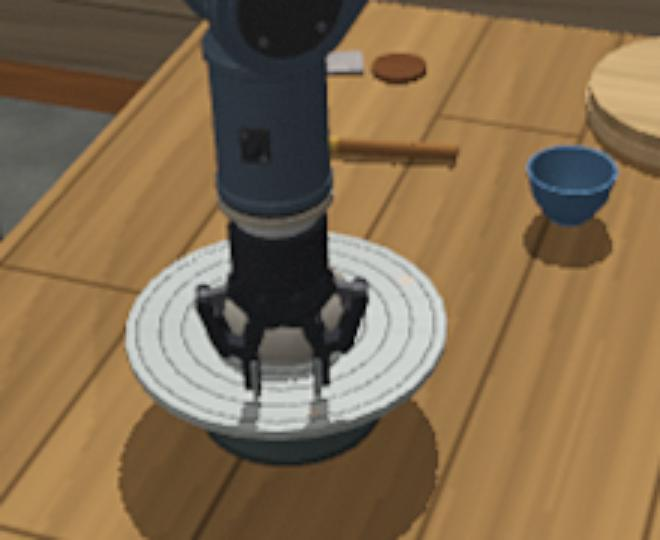

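```bash
python3 -m inch '[[[2,-6,0],[0,0,0]],[[2,-13,0],[0,0,0]],[[2,-19,0],[0,0,0]],[[2,-23,0],[0,0,0]],[[2,-25,0],[0,0,0]],[[2,-26,0],[0,0,0]],[[2,-27,0],[0,0,0]],[[2,-28,0],[0,0,0]],[[2,-29,0],[0,0,0]],[[2,-30,0],[0,0,0]],[[2,-30,0],[0,0,0]],[[2,-30,0],[0,0,0]]]' && python3 rel.py
```

```text
clock: 22.35
ee_pos: [0.5403, 0.0769, 0.0672]
eef_rot: [[0.0, -0.365, 0.931], [0.0, 0.931, 0.365], [-1.0, 0.0, 0.0]]
force: [-0.2, 2.7, -0.3]
grip_width: 0.495
22.35 [0.5403 0.0769 0.0672] F [-0.25  2.68 -0.34] tcp-bowl_robot y,z (mm) 67.26942946769253 -0.4543349811157348
```

View pics/r.png

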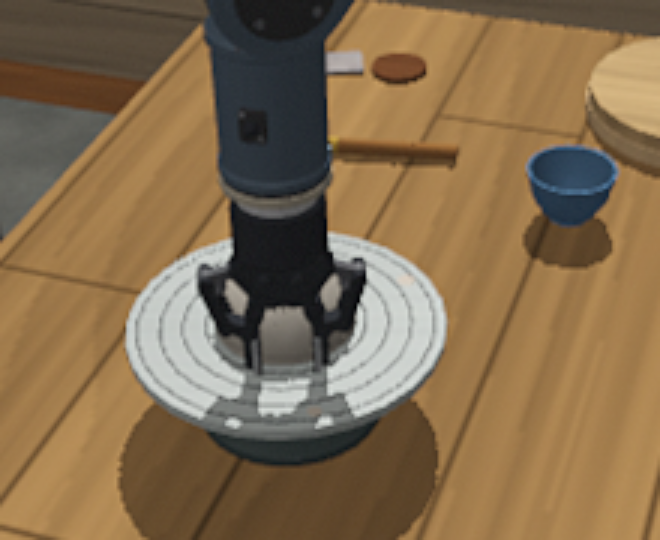

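```bash
python3 -m inch '[[[0,-0.8,0],[0,0,0]],[[0,-0.8,0],[0,0,0]],[[0,-0.8,0],[0,0,0]],[[0,3,0],[0,0,0]],[[0,12,0],[0,0,0]],[[0,25,0],[0,0,0]],[[0,36,0],[0,0,0]],[[-20,38,0],[0,0,0]],[[-65,38,0],[0,0,0]],[[-110,38,0],[0,0,0]],[[-155,38,0],[0,0,0]],[[-190,38,0],[0,0,0]]]' && python3 -m inch '[[[0,-20,-5],[0,0,0]],[[0,-55,-10],[0,0,0]],[[0,-95,-15],[0,0,0]],[[0,-140,-20],[0,0,0]],[[0,-185,-25],[0,0,0]],[[0,-230,-30],[0,0,0]],[[0,-275,-35],[0,0,0]],[[0,-320,-40],[0,0,0]],[[0,-365,-45],[0,0,0]],[[0,-410,-50],[0,0,0]],[[0,-450,-55],[0,0,0]],[[0,-480,-60],[0,0,0]]]' && python3 -m inch '[[[0,-30,-5],[0,0,0]],[[0,-50,-10],[0,0,0]],[[0,-50,-10],[0,0,0]],[[0,-50,-10],[0,0,0]]]' && python3 zz.py; python3 zz.py | grep zt; python3 plan.py pics/pl11.png top;python3 plan.py pics/pl12.png side
python3 -c "
import cv2,numpy as np
cv2.imwrite('pics/p1112.png',cv2.resize(np.hstack([cv2.imread('pics/pl11.png'),cv2.imread('pics/pl12.png')]),(800,400)))"
```

```text
clock: 23.6
ee_pos: [0.5261, 0.1133, 0.26]
eef_rot: [[0.002, -0.366, 0.93], [0.001, 0.93, 0.366], [-1.0, -0.0, 0.002]]
force: [0.0, -0.5, -0.4]
grip_width: 0.497
clock: 24.8
ee_pos: [0.6461, -0.3587, 0.2565]
eef_rot: [[-0.001, -0.364, 0.931], [-0.0, 0.931, 0.364], [-1.0, 0.0, -0.001]]
force: [0.6, 0.1, -0.4]
grip_width: 0.498
clock: 25.2
ee_pos: [0.6552, -0.4057, 0.2566]
eef_rot: [[-0.0, -0.366, 0.931], [0.001, 0.931, 0.366], [-1.0, 0.001, 0.0]]
force: [0.7, 1.4, 0.3]
grip_width: 0.499
top zt 0.095 [0.565  0.0108] 16.7 bowl [0.5642 0.0104] rel [-0.78 -0.4 ] topmean [0.5634 0.0101 0.1501] 1848 0.06139342351761838
top zt 0.0937 [0.5652 0.0108] 17.1 bowl [0.5642 0.0104] rel [-1.03 -0.4 ] topmean [0.5634 0.0101 0.1501] 1848 0.06139342351761838
(0.1, 0) 0.0934 (-0.1, 0) 0.0936 (0, 0.1) 0.0932 (0, -0.1) 0.0939 bench -0.0014
top zt 0.095 [0.565  0.0108] 16.5 bowl [0.5643 0.0106] rel [-0.66 -0.22] topmean [0.5621 0.011  0.1506] 1778 0.06123511826771643
top zt 0.0937 [0.5652 0.0108] 16.9 bowl [0.5643 0.0106] rel [-0.91 -0.22] topmean [0.5621 0.011  0.1506] 1778 0.06123511826771643
side zt 0.0
[... 551 characters left out ...]
(res,Q[:,:2].mean(0),loss='soft_l1',f_scale=.002)
    return func(*args, **kwargs)
    vector_fun = VectorFunction(
        fun_wrapped,
    ...<6 lines>...
        workers=workers
    )
    self._update_fun()
    ~~~~~~~~~~~~~~~~^^
    self.f = self.fun_wrapped(xp_copy(self.x))
             ~~~~~~~~~~~~~~~~^^^^^^^^^^^^^^^^^
    return np.atleast_1d(self.fun(x))
                         ~~~~~~~~^^^
    return self.f(x, *self.args, **self.kwargs)
           ~~~~~~^^^^^^^^^^^^^^^^^^^^^^^^^^^^^^
  File "h.py", line 23, in res
    c=np.polyfit(Q[k,2],r[k],2); o[k]=r[k]-np.polyval(c,Q[k,2]); return o
    raise TypeError("expected non-empty vector for x")
TypeError: expected non-empty vector for x
```

View pics/p1112.png

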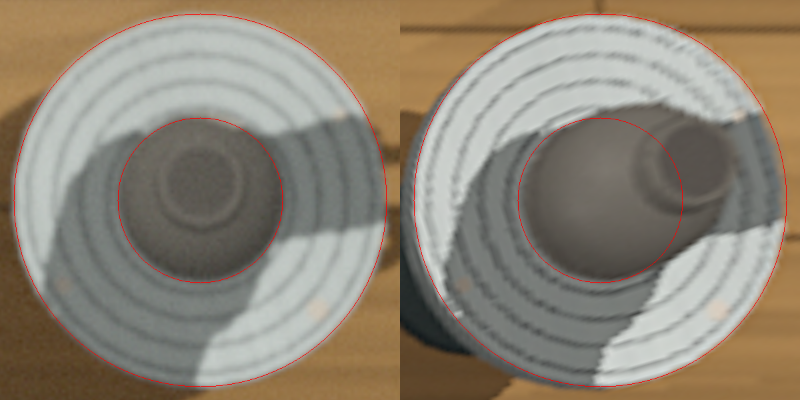

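The bowl now measures about 1 mm off-centre in both cameras. I'll confirm the arm is at rest and the bystanders haven't moved, then hand in.

```bash
python3 -m inch '[[[0,0,0],[0,0,0]],[[0,0,0],[0,0,0]],[[0,0,0],[0,0,0]]]' && python3 - <<'E'
from bench import sensors,workorder,vision
import numpy as np,cv2
im=vision.get_image('top')['pixels']; a=cv2.imread('pics/top0.png')
d=cv2.absdiff(im,a).max(2)
for n,(y,x) in {'cups':(slice(170,265),slice(145,210)),'pot':(slice(265,312),slice(440,485)),'tool':(slice(165,245),slice(455,490))}.items(): print(n,'frac changed',(d[y,x]>50).mean())
s=sensors.sense(); print(s['clock'],np.abs(s['qvel']).max(),s['force'])
cv2.imwrite('pics/end.png',im)
E
```

```text
clock: 26.2
ee_pos: [0.6547, -0.4072, 0.2572]
eef_rot: [[-0.0, -0.365, 0.931], [0.0, 0.931, 0.365], [-1.0, 0.0, -0.0]]
force: [-0.7, -0.4, 0.7]
grip_width: 0.5
cups frac changed 0.0
pot frac changed 0.0
tool frac changed 0.0
26.25 0.0013675764117171917 [-0.17674434 -1.24100802 -0.20457013]
```

View pics/end.png

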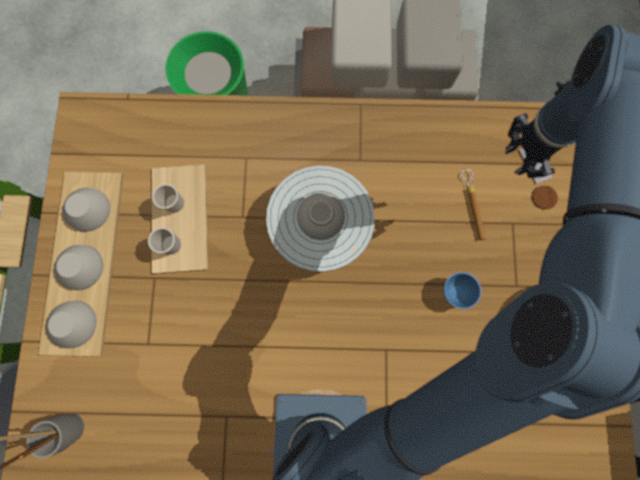

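The final picture shows the bowl centred on the wheel at about (321,216). The arm is well clear to the right, and the cups, water pot and tool are where they started.

```bash
python3 -c "
from bench import workorder; print(workorder.close_job())"
```

```text
the job is handed in; nothing more can be done
None
```

The bowl is centred on the wheel to about 1–2 mm, and the job is handed in at about 26 s of the 48 s allowed. I pushed it with the half-open fingertips against the lower side: one push of about 45 mm through the wheel's axis, then a 2 mm trim from the robot's left. The force readings I took during the pushes stayed under 3 N.

**Last checks:**
- **Centring:** the top camera puts the bowl (−0.9, −0.3) mm from the ring centre. The side camera says (−0.1, +1.6) mm after correcting for its height bias, and (+0.9, −1.4) mm without the correction. The two cameras therefore disagree by about 2 mm in y.
- **Bystanders:** in the top picture, the areas around the cups, water pot and trimming tool are unchanged from the start.
- **At rest:** the arm is still and the fingers are well clear of the bowl and the wheel.

**Discrepancies:**
- **Fingertip height:** in the side camera the fingertips showed about 30 mm higher than the reported TCP. My first approach, at the reported height, reached the bowl without touching or moving it. I set the pushing height from the picture instead.
- **Bowl detection:** two bowl outlines from the network, one during the first push and one in the final checks, were wrong. I discarded them.

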